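# Snap the end cap into the coupler with the bench squeezer

## Task

Slide the capped black coupler along the feed channel until it is against the stop block, under the raised arm of the squeezer. Then squeeze the squeezer's two handles together by pressing the upper one down, until the resistance gives and the white cap snaps fully home in the coupler, and let go; leave the coupler there. Press the cap only with the squeezer, never with the robot itself, and leave the other things on the table where they are.

Things in the scene. Friction and masses are not known exactly. Their poses are not given: they have to be found in the camera images.
- squeezer: steel hand squeezer bolted to the table: a lower arm flat on the table and an upper arm hinged to it at its far end, rubber grips towards the robot. Origin: on the table below the pressing knob (arm level). z up; -x along the arms to the grips; +y along a straight feed channel. The lower grip is 26 mm wide, its top 21 mm above the table; it ends at x = -165 mm
- nest (a point): point on the channel floor (12 mm above the table), straight below the pressing knob: the middle of the coupler's underside belongs here, and gets there when the coupler touches the stop block. Axes as squeezer
- lane_mouth (a point): open +y end of the feed channel: middle of its steel floor's end edge, 210 mm in +y from the nest, 12 mm above the table. The floor is 90 mm wide; two straight rails on it (8 mm thick, tops 22 mm above the table, from one end to the other) leave a lane 66 mm wide, centred on the squeezer's y axis. Axes as squeezer
- stop_face (a point): top edge, in the middle, of the face of the stop block that closes the channel 30 mm in -y from the nest; 34 mm above the table, 66 mm wide. Axes as squeezer
- hinge (a point): hinge axis of the upper arm (parallel to the squeezer's y): 85 mm in +x of the squeezer's origin, 75 mm above the table. Two hinge cheeks, 36 x 36 mm in plan, rise around it to 90 mm above the table. Axes as squeezer
- grip_top (a point): top face of the upper arm's rubber grip, 225 mm from the hinge along the arm, 10 mm above the arm's middle line (which passes through the hinge axis). Grip 90 mm long (165 to 255 mm from the hinge), 24 wide, 20 thick. Its -x points along the arm away from the hinge, z out of the top face. Between hinge and grip: steel bar, 16 wide, 14 thick
- knob (a point): lowest point of the domed pressing knob, 26 mm across, under the upper arm: 85 mm from the hinge along the arm, 19 mm below the arm's middle line. The raised arm hangs over the channel's stop end: a gripper that pushes the coupler there from +y should lean its body back towards +y by 20 to 30 degrees so as not to hit the arm
- handle (a joint): angle of the upper arm, rad: 0.4 to 0.6 (raised) at the start, less as its grip is pressed down, 0 when level, with the cap fully home (it can go on to -0.05). Stiff pivot: stays where it is left. At grip_top about 1 N moves it until the knob meets the cap at about 0.12; then it takes up to about 11 N (near 0.09), gives suddenly at about 0.03 and goes freely to 0
- coupler_mid (a point): the coupler: an upright black plastic cylinder with a shallow groove, 60 mm across and 40 mm high, 0.1 to 0.2 kg, standing loose in the feed channel with a white cap in its top. Point: on its axis, half-way up (20 mm above its underside, so 32 mm above the table). It slides on its underside
- cap_top (a point): centre of the top face of the coupler's white end cap: a flat flange 56 mm across, 4 mm thick, above a plug held in the coupler. At the start the flange's underside stands 10 mm above the coupler's rim (its top 66 mm above the table); fully home it lies on the rim (top 56 mm above the table)
- cap (a joint): how far the cap has been pressed into the coupler, in m: 0 at the start, 0.010 fully home. Resistance rises to 27 N at 0.0025, then falls; past 0.0075 it snaps the rest of the way by itself and stays there. Let go before that, it springs back
- spare_ring: black plastic ring, open both ends, 60 mm across, 26 mm high, no cap; stands on the table in front of the channel. Origin: centre of its underside
- sleeve: white slotted plastic cup, 58 mm across, 70 mm high, on the table. Origin: centre of its underside
- fin_a: flat black carbon fin, 110 x 52 x 4 mm, lying on the table. Origin: centre of its underside
- fin_b: flat black carbon fin, 110 x 52 x 4 mm, lying on the table beyond the channel. Origin: centre of its underside
- card_tube: brown cardboard tube standing upright, 66 mm across, 230 mm high. Origin: centre of its underside
- carbon_tube: black tube standing upright, 80 mm across, 240 mm high. Origin: centre of its underside
Things that resemble listed ones, but are neither listed nor needed, are in the scene too. What is shaped like the part that bears coupler_mid but orange or red is not meant.

How it is judged:
By the outcome, as a careful person would: the job done as asked, in the order asked, and still so for the second after the job is handed in, with the robot touching nothing.
It also fails if it takes over 50 s, if anything falls off the work surface, if the arm or the gripper's body presses on something with over 40 N, if the wrist force passes 120 N, or if a joint passes its speed limit or range.

## Robot

A 6-joint arm with a two-finger parallel gripper is mounted at the origin on the work surface. World frame = base frame: x ahead of the robot, y to its left, z up, the work surface at z = 0. Lengths are in m, angles in degrees, forces in N, time in s.
With the tool pointing down it reaches from about 0.375 to 0.9 m from the base axis. Payload 3.1 kg.
Tool frame: the origin (TCP) lies midway between the tips of the shut fingers; the grasp point (between the pads) lies 19 mm behind it (bot.grasp_offset is the distance from the TCP to the grasp point, in m); z points along the fingers, y is the line along which they close (so a half turn about z gives the same grasp; the last joint's range is limited). The gripper opens to 85 mm and grips with 20 to 120 N. Pads are 22 mm wide; open, the fingers measure 114 mm over their backs; the gripper's body (76 mm by 85 mm) begins 54 mm behind the grasp point. The pads swing forward as they close: fully open they stand 13 mm farther back than shut.
Start: joints at [63.054, 30.224, 82.088, -0, 67.689, -10.227], TCP at [0.18, 0.599, 0.231] pointing down, gripper open.
Joint ranges: [-176.69, 176.69], [-43.24, 126.21], [12.49, 139.97], [-82, 262], [0, 151.66], [-163.58, 163.58]. Speed limits (degrees/s): [159.86, 159.86, 180, 180, 180, 180].

## Interface

Orientations are given as [roll, pitch, yaw] about the fixed x, y, z axes, in that order (R = Rz(yaw) Ry(pitch) Rx(roll)).
In Python, from rig import bot gives the robot as it stands. The module is installed in compiled form; this text tells all that it offers.
- The arm moves only by the tool step_arm, never from a script. Its argument "increments" is a list of rows, each a list of 5 numbers: the gripper's target within -1 to 1 (shut at 1, half-way at 0, fully open at -1), then the shift along the world's x, y, z in mm, then the turn about the world's z in degrees. A call has exactly 8 rows; each row is the pose to reach, as a shift and turn from the pose commanded when the call began; what a row does not reach only later rows make up. A row lasts 1/12 s, in which the tool goes at most 41.7 mm and 7.16 degrees, less where a joint would pass 70% of its speed; a pose out of reach is approached as far as the arm can. A call with a gripper value outside its range is refused whole. The fingers move at their own pace and stop on an object; the grip force is fixed at half the most. Time passes only in rows, so rows that repeat a pose let the fingers close, or fill a call up. It gives the time, the measured TCP pose, the force, the opening and the grip force at its end, in the units of the state.
- bot.get_state(): the state, without advancing time (a new reading comes with each control period).
- bot.snapshot(name): name is "side" or "top"; returns a dict with "color" (480x640x3 uint8, blue, green, red), "vertical_fov" (degrees; the focal length in pixels is half the picture's height over the tangent of half this angle, whatever the lens; pixels are square), "cx", "cy" (the principal point, pixels), "dist" ([k1, k2, p1, p2, k3] as OpenCV has them; the pictures are not rectified), "R" (3x3) and "t" (3): a world point X has camera coordinates R X + t. Camera axes: x right, y down, z forward; pixel columns grow to the right and rows downward; lengths in m; the calibration is good to about 2 mm. A picture is of the moment at which its call begins. There is no depth.
- bot.finish_job(): hands the job in; it is judged then, once.
Trained networks look in a picture, given as the dict that the camera call returned (one of the last four; its "shot" number tells which), for a name from the list of things; names that differ only in an ending like _2 or _b are one class to them, and where a whole thing is asked for, a point or a joint stands for the part that bears it (a point fixed in the world has none). Each returns a list of dicts, best first, with "p" (0 to 1); they miss things now and then, are a little off and sometimes report something else, mostly with a low value. They report only what shows in the picture. A call takes as long as a camera call. They do not tell look-alikes from the thing itself.
- bot.recognise(picture, target): "box" ([left, top, right, bottom] in pixels, round what is visible of it).
- bot.trace(picture, target): "region" (480x640 bool, what is visible of it) and "box" ([left, top, right, bottom] in pixels, round what is visible of it).
- bot.mark_of(picture, target): "point" ([column, row] in pixels: a listed point, or the origin of a listed thing).
The state is a dict: "time": time; "qpos": joint angles; "qvel": joint speeds; "joint_torque": joint torques, N m; "ee_pos": TCP position; "orientation": TCP orientation; "ft_force": force on the tool from outside, world axes, zero at the start; "moment": the same for the moment, N m; "gripper_width": finger opening in m; "gripper_force": force on a finger pad.
Only numpy, scipy, OpenCV 4.12 (cv2) and the standard library are available. Lean on these libraries where they do the work, as an engineer would, in place of code of your own. Each camera call takes 0.05 s, during which the arm holds its last target. There are 200 camera calls.

## Working session

There is one attempt and no reset: what is moved stays moved. The work goes in short steps, Python scripts to look and compute and a tool call to move; the robot and the scene stay as the last step left them, time stands still between calls to the robot, and variables do not carry over. Pictures are saved under pics/ and viewed, at most 10 in all, crops included, and the job is handed in when it is done.

Besides the shell and the picture viewer there is one more tool, called in YAML: its name, and indented under it one key for each argument. step_arm: Moves the arm, as the interface text tells. Its arguments: {"type":"object","properties":{"increments":{"type":"array","items":{"type":"array","items":{"type":"number"}}}},"required":["increments"]}

```bash
mkdir -p pics; cat > h.py <<'E'
import numpy as np, cv2
from rig import bot
def K(s):
    f=240/np.tan(np.radians(s["vertical_fov"])/2); return np.array([[f,0,s["cx"]],[0,f,s["cy"]],[0,0,1]])
def ray(s,p):
    n=cv2.undistortPoints(np.array([[p]],float),K(s),np.array(s["dist"],float))[0,0]
    R=np.array(s["R"]);t=np.array(s["t"]); return -R.T@t, R.T@np.array([n[0],n[1],1])
def atz(s,p,z):
    c,d=ray(s,p); return c+d*(z-c[2])/d[2]
def proj(s,X):
    return cv2.projectPoints(np.array(X,float).reshape(-1,1,3),cv2.Rodrigues(np.array(s["R"]))[0],np.array(s["t"],float),K(s),np.array(s["dist"],float))[0][:,0]
E
python3 - <<'E'
from h import *
Z=dict(nest=.012,lane_mouth=.012,stop_face=.034,hinge=.075,coupler_mid=.032,cap_top=.066,squeezer=0,spare_ring=0,sleeve=0,card_tube=0,carbon_tube=0,fin_a=0,fin_b=0)
for n in("top","side"):
    s=bot.snapshot(n); cv2.imwrite(f"pics/{n}0.png",s["color"]); print(n,-np.array(s["R"]).T@s["t"])
    for k in list(Z)+["grip_top","knob"]:
        for m in bot.mark_of(s,k)[:3]:
            print(k,round(m["p"],2),np.round(m["point"]),np.round(atz(s,m["point"],Z.get(k,.1)),3))
E
```

```text
top [ 0.47330498 -0.1077128   1.3692789 ]
nest 0.94 [275. 235.] [ 0.589 -0.018  0.012]
nest 0.7 [487. 304.] [ 0.437 -0.527  0.012]
lane_mouth 0.97 [189. 211.] [0.642 0.189 0.012]
stop_face 0.95 [286. 230.] [ 0.599 -0.045  0.034]
stop_face 0.59 [334. 218.] [ 0.631 -0.157  0.034]
hinge 0.66 [282. 190.] [ 0.686 -0.035  0.075]
coupler_mid 0.94 [226. 219.] [0.622 0.095 0.032]
coupler_mid 0.89 [199. 152.] [0.78  0.168 0.032]
coupler_mid 0.62 [139. 244.] [0.558 0.302 0.032]
cap_top 0.84 [136. 239.] [0.568 0.298 0.066]
cap_top 0.77 [227. 223.] [0.609 0.089 0.066]
cap_top 0.56 [196. 150.] [0.778 0.168 0.066]
squeezer 0.89 [277. 230.] [ 0.602 -0.022  0.   ]
squeezer 0.56 [213. 267.] [0.51  0.127 0.   ]
spare_ring 0.34 [187. 211.] [0.643 0.196 0.   ]
sleeve 0.91 [310. 278.] [ 0.49  -0.104  0.   ]
card_tube 0.87 [456. 261.] [ 0.539 -0.451  0.   ]
card_tube 0.31 [282. 187.] [ 0.706 -0.031  0.   ]
carbon_tube 0.78 [486. 305.] [ 0.436 -0.529  0.   ]
fin_a 0.84 [245. 170.] [0.746 0.059 0.   ]
fin_a 0.75 [332. 218.] [ 0.634 -0.153  0.   ]
fin_b 0.84 [245. 170.] [0.746 0.059 0.   ]
fin_b 0.75 [332. 21
[... 718 characters left out ...]
ap_top 0.56 [320. 394.] [0.569 0.313 0.066]
squeezer 0.85 [312. 292.] [ 0.607 -0.019  0.   ]
spare_ring 0.89 [349. 343.] [0.514 0.133 0.   ]
spare_ring 0.59 [382. 169.] [ 0.427 -0.531  0.   ]
sleeve 0.79 [361. 268.] [ 0.488 -0.107  0.   ]
card_tube 0.7 [348. 189.] [ 0.53  -0.427  0.   ]
carbon_tube 0.56 [380. 168.] [ 0.432 -0.533  0.   ]
fin_a 0.7 [246. 317.] [0.753 0.069 0.   ]
fin_a 0.57 [305. 253.] [ 0.632 -0.154  0.   ]
fin_b 0.7 [246. 317.] [0.753 0.069 0.   ]
fin_b 0.57 [305. 253.] [ 0.632 -0.154  0.   ]
grip_top 0.68 [249. 318.] [0.726 0.155 0.1  ]
grip_top 0.57 [358. 235.] [ 0.501 -0.116  0.1  ]
knob 0.89 [320. 262.] [ 0.587 -0.02   0.1  ]
knob 0.37 [360. 237.] [ 0.494 -0.11   0.1  ]
```

View crops.

```bash
python3 -c "
import cv2
a=cv2.imread('pics/top0.png')[120:330,100:360];b=cv2.imread('pics/side0.png')[210:430,200:420]
cv2.imwrite('pics/t.png',cv2.resize(a,(742,600),interpolation=2));cv2.imwrite('pics/s.png',cv2.resize(b,(600,600),interpolation=2))"
```

```text
(no output)
```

View pics/t.png

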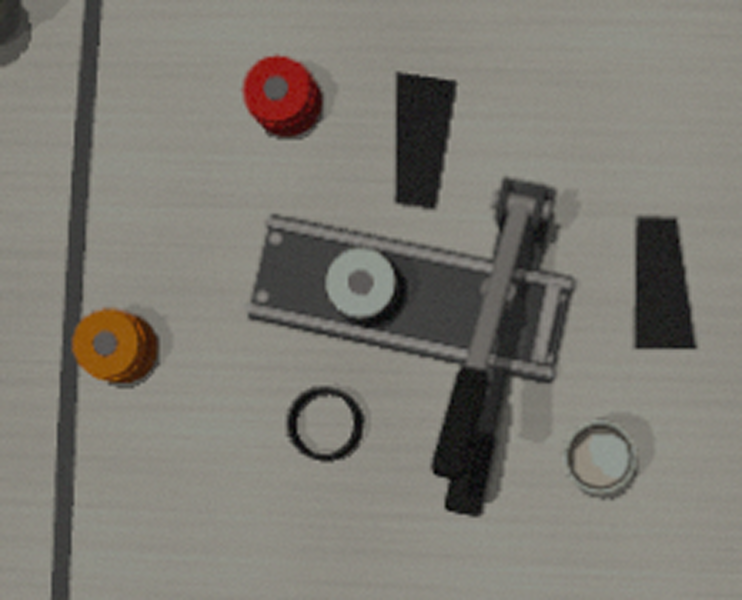

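View pics/s.png

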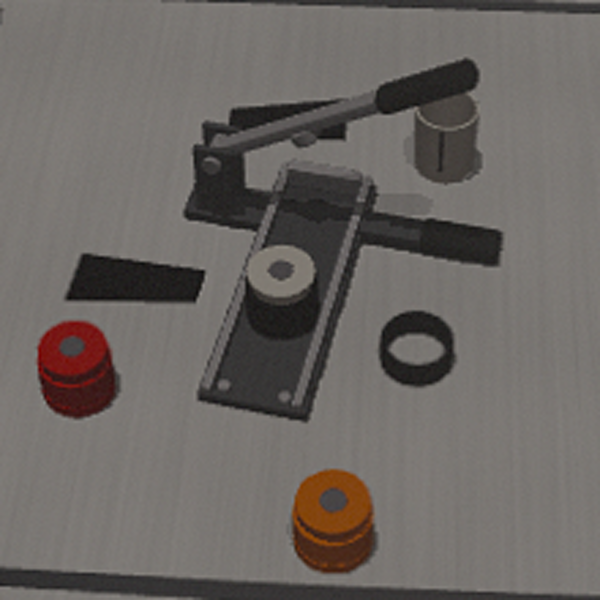

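The candidates, with their pixels in the top picture, are:
- Black coupler with the white cap, in the channel: (226,219)
- Orange look-alike: (139,244)
- Red look-alike: (199,152)
- Capless ring: (213,267)

I choose the one at (226,219), and the crop confirms it. The tool can't tilt, so I'll open the gripper along the channel and push with the back of its leading finger. That keeps the gripper's body well clear of the raised arm.

```bash
python3 - <<'E'
from h import *
from scipy.optimize import least_squares
S=[bot.snapshot("top"),bot.snapshot("side")]
loc=lambda th:dict(nest=[0,0,.012],lane_mouth=[0,.21,.012],stop_face=[0,-.03,.034],hinge=[.085,0,.075],
 knob=[.085-.085*np.cos(th)-.019*np.sin(th),0,.075+.085*np.sin(th)-.019*np.cos(th)],
 grip_top=[.085-.225*np.cos(th)+.01*np.sin(th),0,.075+.225*np.sin(th)+.01*np.cos(th)])
obs=[]
for s in S:
    for k in loc(0):
        g=proj(s,[[.085*.976+.592,-.034,.075]])
        for m in bot.mark_of(s,k)[:3]: obs.append((s,k,m["point"],m["p"]))
def W(p,l): c,n=np.cos(p[2]),np.sin(p[2]); return [p[0]+c*l[0]-n*l[1],p[1]+n*l[0]+c*l[1],l[2]]
def r(p,o): return np.ravel([proj(s,[W(p,loc(p[3])[k])])[0]-m for s,k,m,q in o])
p=np.array([.592,-.015,-.22,.5])
o=[x for x in obs if np.abs(r(p,[x])).max()<15]
for l in("linear","soft_l1"): p=least_squares(r,p,args=(o,),loss=l,x_scale=[.01,.01,.1,.1]).x
print(p,np.degrees(p[2]));
for x in o: print(x[1],r(p,[x]).round(1))
for k,l in loc(p[3]).items(): print(k,np.round(W(p,l),3))
for d in .215,.087: print(d,np.round(W(p,[0,d,0]),4))
print(np.round(W(p,[-.12,0,0]),4))
for s in S:
  for k,z in(("coupler_mid",.032),("cap_top",.066)):
    for m in bot.mark_of(s,k)[:3]:
        X=atz(s,m["point"],z)[:2]-p[:2];c,n=np.cos(p[2]),np.sin(p[2]);print(k,np.round([c*X[0]+n*X[1],-n*X[0]+c*X[1]],3))
st=bot.get_state();print({k:np.round(st[k],3) for k in("ee_pos","orientation","gripper_width","ft_force")})
E
```

```text
[ 0.60266798 -0.02009311 -0.16430459  0.51566122] -9.41395974725799
nest [ 0.6 -3.3]
lane_mouth [0.5 0.6]
stop_face [0.2 2.7]
hinge [-1.   0.1]
knob [0.1 2. ]
grip_top [-0.1 -0.6]
nest [ 0.1 -1. ]
lane_mouth [-1.9  0.3]
stop_face [1.2 0. ]
hinge [-2.9  0.5]
knob [-4.4  0.8]
grip_top [ 5.4 -0.7]
nest [ 0.603 -0.02   0.012]
lane_mouth [0.637 0.187 0.012]
stop_face [ 0.598 -0.05   0.034]
hinge [ 0.687 -0.034  0.075]
knob [ 0.604 -0.02   0.1  ]
grip_top [ 0.498 -0.003  0.195]
0.215 [0.6378 0.192  0.    ]
0.087 [0.6169 0.0657 0.    ]
[ 0.4843 -0.0005  0.    ]
coupler_mid [0.135 0.21 ]
coupler_mid [-0.002  0.111]
coupler_mid [-0.091  0.314]
cap_top [0.137 0.213]
cap_top [-0.094  0.306]
cap_top [-0.013  0.109]
coupler_mid [-0.094  0.321]
coupler_mid [0.136 0.231]
coupler_mid [-0.006  0.122]
cap_top [0.14  0.224]
cap_top [-0.091  0.328]
cap_top [-0.016  0.144]
{'ee_pos': array([0.18 , 0.599, 0.231]), 'orientation': array([-1.79998e+02,  2.00000e-03,  1.63283e+02]), 'gripper_width': np.float64(0.085), 'ft_force': array([-0.19 , -0.296, -0.212])}
```

```bash
cat > e.py <<'E'
from h import *
s=bot.snapshot("top")
q=[(270,215),(575,282),(250,318),(552,380)]
P=[atz(s,(100+x/742*260,120+y/600*210),.017)[:2] for x,y in q]
print(np.round(P,4))
for a,b in((0,1),(2,3)):
    d=P[a]-P[b];print(np.degrees(np.arctan2(-d[0],d[1])),np.linalg.norm(d))
print(np.linalg.norm(P[0]-P[2]),np.linalg.norm(P[1]-P[3]),(P[0]+P[2])/2,(P[1]+P[3])/2)
# overlay of hypotheses
img=s["color"].copy();big=cv2.resize(img[140:300,170:360],None,fx=4,fy=4,interpolation=2)
for pz,col in(((.6027,-.0201,-9.41),(0,0,255)),((.5965,-.0165,-11.2),(0,255,0))):
    c,n=np.cos(np.radians(pz[2])),np.sin(np.radians(pz[2]))
    for pts in([(-.045,.21,.012),(-.045,-.05,.012)],[(.045,.21,.012),(.045,-.05,.012)],[(-.045,.21,.012),(.045,.21,.012)],[(-.033,-.03,.034),(.033,-.03,.034)],[(-.165,.013,.021),(-.165,-.013,.021)],[(-.033,.21,.022),(-.033,-.03,.022)],[(.033,.21,.022),(.033,-.03,.022)]):
        u=proj(s,[(pz[0]+c*x-n*y,pz[1]+n*x+c*y,z) for x,y,z in pts])
        u=((u-[170,140])*4+1.5).astype(int);cv2.line(big,tuple(map(int,u[0])),tuple(map(int,u[1])),col,1)
cv2.imwrite("pics/ov.png",big)
E
python3 e.py
```

```text
[[ 0.6788  0.1759]
 [ 0.6292 -0.0801]
 [ 0.5923  0.1886]
 [ 0.548  -0.0635]]
-10.971672584313882 0.2606949672610169
-9.96960376853119 0.25601848526264476
0.08743105200068292 0.08286996887966977 [0.63553313 0.18225499] [ 0.58856324 -0.07178619]
```

View pics/ov.png

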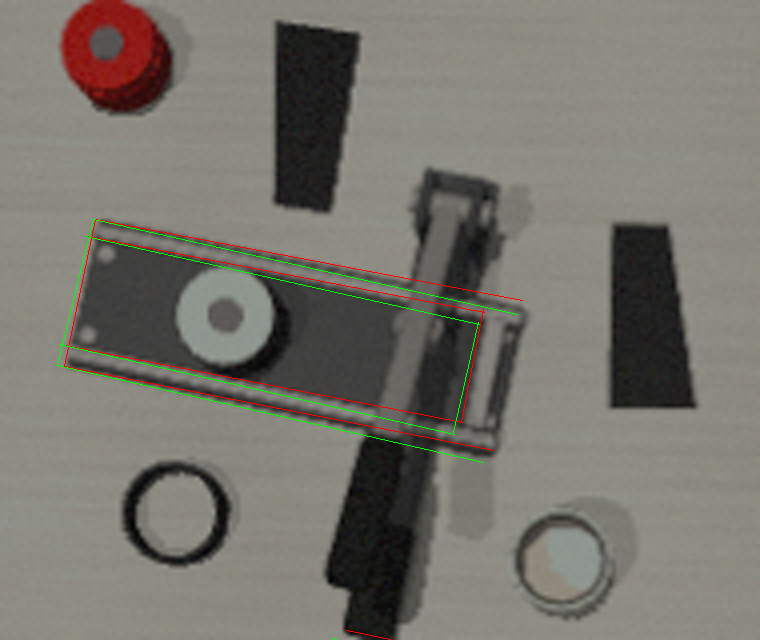

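step_arm:
  increments:
    - [-1, 30, -27, 0, 6]
    - [-1, 60, -54, 0, 6]
    - [-1, 90, -80, 0, 6]
    - [-1, 120, -107, 0, 6]
    - [-1, 150, -134, 0, 6]
    - [-1, 180, -161, 0, 6]
    - [-1, 210, -187, 0, 6]
    - [-1, 240, -214, 0, 6]

```text
time: 3.22
ee_pos: [0.421, 0.3832, 0.2315]
orientation: [180.0, 0.0, 169.3]
ft_force: [0.3, 0.5, -0.1]
gripper_width: 0.0849
gripper_force: 0.0
```

step_arm:
  increments:
    - [-1, 30, -27, 0, 0]
    - [-1, 60, -54, 0, 0]
    - [-1, 90, -80, 0, 0]
    - [-1, 120, -107, 0, 0]
    - [-1, 150, -134, 0, 0]
    - [-1, 180, -161, 0, 0]
    - [-1, 218, -195, 0, 0]
    - [-1, 218, -195, 0, 0]

```text
time: 3.88
ee_pos: [0.6433, 0.1843, 0.2314]
orientation: [-179.9, 0.3, 169.0]
ft_force: [0.4, 0.4, 0.4]
gripper_width: 0.0851
gripper_force: 0.0
```

step_arm:
  increments:
    - [-1, 0, 0, -30, 0]
    - [-1, 0, 0, -60, 0]
    - [-1, 0, 0, -90, 0]
    - [-1, 0, 0, -120, 0]
    - [-1, 0, 0, -145, 0]
    - [-1, 0, 0, -165, 0]
    - [-1, 0, 0, -175, 0]
    - [-1, 0, 0, -175, 0]

```text
time: 4.55
ee_pos: [0.6357, 0.1895, 0.0535]
orientation: [-179.9, -0.3, 169.3]
ft_force: [0.2, -0.0, -0.7]
gripper_width: 0.085
gripper_force: 0.0
```

```bash
python3 - <<'E'
from h import *
for n,(x,y) in(("side",(190,190)),("top",(130,110))):
    s=bot.snapshot(n); cv2.imwrite(f"pics/{n}1.png",cv2.resize(s["color"][y:y+220,x:x+260],None,fx=3,fy=2.7,interpolation=2))
st=bot.get_state();print(st["ee_pos"],st["qpos"],st["ft_force"])
E
```

```text
[0.63821232 0.18978716 0.05677879] [ 6.96387217e+00  4.55568844e+01  8.27743370e+01  1.96593079e-03
  5.16271979e+01 -7.23251606e+01] [0.45186705 0.06897912 0.42956244]
```

View pics/side1.png

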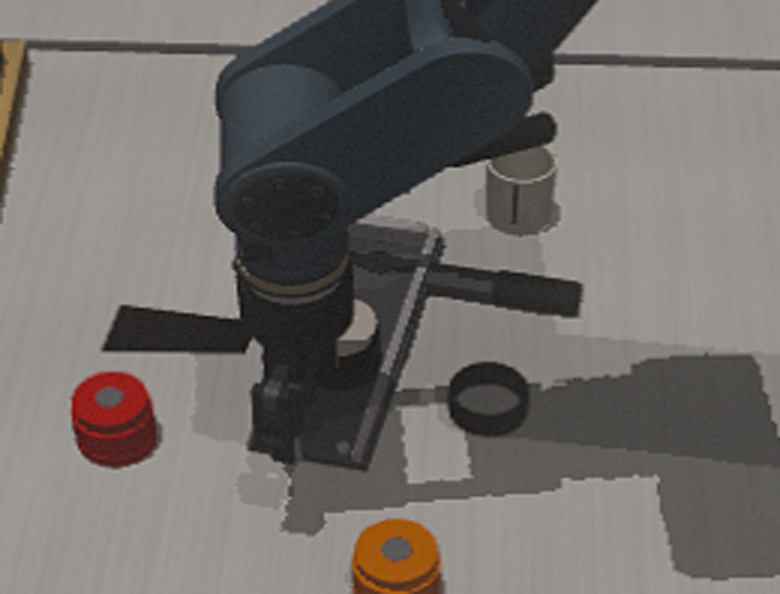

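step_arm:
  increments:
    - [-1, 0, 0, -12, 0]
    - [-1, 0, 0, -24, 0]
    - [-1, 0, 0, -37, 0]
    - [-1, 0, 0, -37, 0]
    - [-1, -1, -7, -37, 0]
    - [-1, -2, -14, -37, 0]
    - [-1, -4, -20, -37, 0]
    - [-1, -5, -26, -37, 0]

```text
time: 5.32
ee_pos: [0.6329, 0.1628, 0.0198]
orientation: [180.0, 0.0, 169.3]
ft_force: [-0.2, -0.2, 0.0]
gripper_width: 0.0852
gripper_force: 0.4
```

step_arm:
  increments:
    - [-1, -1, -6, 0, 0]
    - [-1, -2, -12, 0, 0]
    - [-1, -3, -18, 0, 0]
    - [-1, -4, -24, 0, 0]
    - [-1, -6, -30, 0, 0]
    - [-1, -7, -36, 0, 0]
    - [-1, -8, -42, 0, 0]
    - [-1, -9, -48, 0, 0]

```text
time: 5.98
ee_pos: [0.6236, 0.115, 0.0193]
orientation: [-180.0, -0.0, 169.3]
ft_force: [1.0, 2.0, 0.1]
gripper_width: 0.0857
gripper_force: 0.4
```

step_arm:
  increments:
    - [-1, -1, -6, 0, 0]
    - [-1, -2, -12, 0, 0]
    - [-1, -3, -18, 0, 0]
    - [-1, -4, -24, 0, 0]
    - [-1, -6, -30, 0, 0]
    - [-1, -7, -36, 0, 0]
    - [-1, -8, -41, 0, 0]
    - [-1, -8, -41, 0, 0]

```text
time: 6.65
ee_pos: [0.6155, 0.0733, 0.0193]
orientation: [-180.0, -0.0, 169.2]
ft_force: [-0.9, 0.5, 0.0]
gripper_width: 0.0857
gripper_force: 0.0
```

step_arm:
  increments:
    - [-1, 0, -1, 0, 0]
    - [-1, 0, -2, 0, 0]
    - [-1, -1, -3, 0, 0]
    - [-1, -1, -4, 0, 0]
    - [-1, -1, -5, 0, 0]
    - [-1, -1, -5, 0, 0]
    - [-1, -1, -6, 0, 0]
    - [-1, -1, -6, 0, 0]

```text
time: 7.32
ee_pos: [0.6148, 0.0685, 0.0193]
orientation: [-180.0, 0.0, 169.3]
ft_force: [-0.3, 0.9, 0.6]
gripper_width: 0.0853
gripper_force: 0.5
```

step_arm:
  increments:
    - [-1, 0, -1, 0, 0]
    - [-1, 0, -1, 0, 0]
    - [-1, 0, -2, 0, 0]
    - [-1, 0, -2, 0, 0]
    - [-1, -1, -3, 0, 0]
    - [-1, -1, -3, 0, 0]
    - [-1, -1, -4, 0, 0]
    - [-1, -1, -4, 0, 0]

```text
time: 7.98
ee_pos: [0.6143, 0.0656, 0.0197]
orientation: [179.9, 0.1, 169.2]
ft_force: [1.0, 6.4, 0.9]
gripper_width: 0.0857
gripper_force: 2.9
```

step_arm:
  increments:
    - [-1, 0, -1, 0, 0]
    - [-1, 0, -1, 0, 0]
    - [-1, 0, -1, 0, 0]
    - [-1, 0, -2, 0, 0]
    - [-1, 0, -2, 0, 0]
    - [-1, 0, -2, 0, 0]
    - [-1, 0, -2, 0, 0]
    - [-1, 0, -2, 0, 0]

```text
time: 8.65
ee_pos: [0.615, 0.0652, 0.0201]
orientation: [179.8, 0.1, 169.2]
ft_force: [2.1, 10.1, 3.1]
gripper_width: 0.0856
gripper_force: 5.5
```

step_arm:
  increments:
    - [-1, 1, 4, 0, 0]
    - [-1, 2, 10, 0, 0]
    - [-1, 5, 25, 0, 0]
    - [-1, 9, 50, 0, 0]
    - [-1, 14, 75, 0, 0]
    - [-1, 16, 88, 0, 0]
    - [-1, 16, 88, 30, 0]
    - [-1, 16, 88, 60, 0]

```text
time: 9.32
ee_pos: [0.6275, 0.152, 0.0773]
orientation: [-179.9, -0.4, 169.4]
ft_force: [0.7, -0.5, -0.1]
gripper_width: 0.0856
gripper_force: 0.0
```

step_arm:
  increments:
    - [1, 0, 0, 35, 0]
    - [1, 0, 0, 70, 0]
    - [1, 0, 0, 105, 0]
    - [1, 0, 0, 140, 0]
    - [1, 0, 0, 175, 0]
    - [1, 0, 30, 200, 0]
    - [1, 0, 60, 200, 0]
    - [1, 0, 90, 200, 0]

```text
time: 9.98
ee_pos: [0.6308, 0.2413, 0.2824]
orientation: [179.9, 0.3, 169.2]
ft_force: [0.0, 0.1, -0.8]
gripper_width: -0.0001
gripper_force: 0.0
```

```bash
python3 - <<'E'
from h import *
o=[]
for n,(x,y) in(("side",(225,200)),("top",(190,150))):
    s=bot.snapshot(n); o.append(cv2.resize(s["color"][y:y+150,x:x+133],(400,450),interpolation=2))
    p=(.599,-.0215);a=np.radians(-10.4)
    for k,z in(("coupler_mid",.032),("cap_top",.066)):
        for m in bot.mark_of(s,k)[:3]:
            X=atz(s,m["point"],z)[:2]-p;c,n_=np.cos(a),np.sin(a);print(n,k,m["p"],np.round([c*X[0]+n_*X[1],-n_*X[0]+c*X[1]],3))
    for m in bot.mark_of(s,"grip_top")[:2]+bot.mark_of(s,"knob")[:1]: print(np.round(m["point"]))
cv2.imwrite("pics/a2.png",np.hstack(o))
st=bot.get_state();print(st["ee_pos"],st["gripper_width"])
E
```

```text
side coupler_mid 0.92 [-0.095  0.323]
side coupler_mid 0.91 [0.142 0.227]
side coupler_mid 0.64 [-0.002  0.004]
side cap_top 0.89 [-0.001 -0.001]
side cap_top 0.73 [-0.09   0.331]
side cap_top 0.24 [-0.085 -0.437]
[356. 234.]
[317. 263.]
top coupler_mid 0.95 [0.14  0.216]
top coupler_mid 0.88 [-0.092  0.315]
top coupler_mid 0.73 [-0.003  0.002]
top cap_top 0.87 [-0.093  0.31 ]
top cap_top 0.84 [-0.008  0.002]
top cap_top 0.65 [0.138 0.223]
[261. 273.]
[457. 263.]
[0.62992205 0.23940589 0.27908207] -5.7258727187989254e-05
```

View pics/a2.png

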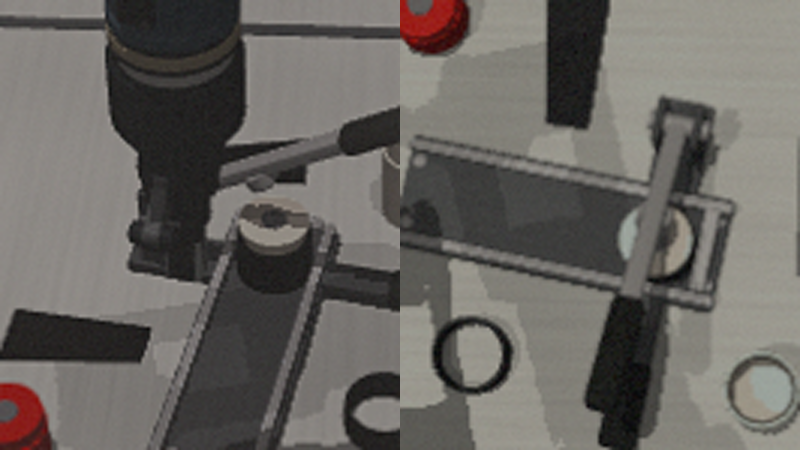

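step_arm:
  increments:
    - [1, -20, -32, 0, 0]
    - [1, -40, -64, 0, 0]
    - [1, -60, -97, 0, 0]
    - [1, -80, -129, 0, 0]
    - [1, -100, -161, 0, 0]
    - [1, -120, -193, 0, 0]
    - [1, -140, -225, 0, 0]
    - [1, -149, -241, 0, 0]

```text
time: 11.15
ee_pos: [0.4779, -0.0034, 0.2793]
orientation: [-179.9, -0.1, 169.1]
ft_force: [0.4, 0.3, 0.4]
gripper_width: 0.0001
gripper_force: 0.0
```

step_arm:
  increments:
    - [1, 0, 0, -10, 0]
    - [1, 0, 0, -20, 0]
    - [1, 0, 0, -30, 0]
    - [1, 0, 0, -40, 0]
    - [1, 0, 0, -45, 0]
    - [1, 0, 0, -50, 0]
    - [1, 0, 0, -50, 0]
    - [1, 0, 0, -50, 0]

```text
time: 11.82
ee_pos: [0.4809, -0.0006, 0.2294]
orientation: [-180.0, 0.0, 169.3]
ft_force: [-0.2, -0.5, 0.4]
gripper_width: -0.0007
gripper_force: 0.0
```

```bash
python3 - <<'E'
from h import *
o=[]
for n,(x,y) in(("side",(260,170)),("top",(200,170))):
    s=bot.snapshot(n); o.append(cv2.resize(s["color"][y:y+150,x:x+133],(400,450),interpolation=2))
cv2.imwrite("pics/a3.png",np.hstack(o))
st=bot.get_state();print(st["ee_pos"],st["ft_force"])
E
```

```text
[ 0.48118161 -0.00052547  0.22978744] [0.29179906 0.67899885 0.07405334]
```

View pics/a3.png

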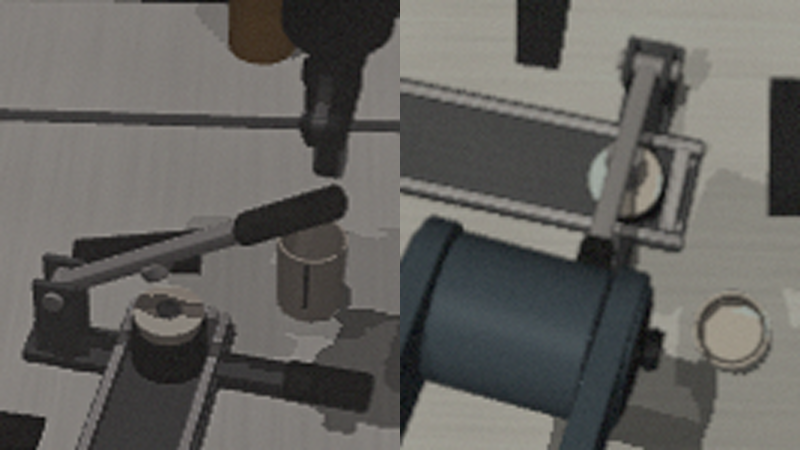

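step_arm:
  increments:
    - [1, 5, 0, -10, 0]
    - [1, 5, 0, -20, 0]
    - [1, 5, 0, -28, 0]
    - [1, 5, 0, -36, 0]
    - [1, 5, 0, -44, 0]
    - [1, 5, 0, -52, 0]
    - [1, 5, 0, -60, 0]
    - [1, 5, 0, -60, 0]

```text
time: 12.58
ee_pos: [0.4846, -0.0002, 0.1676]
orientation: [180.0, -0.2, 169.3]
ft_force: [-0.9, -0.3, 0.0]
gripper_width: 0.0003
gripper_force: 0.0
```

step_arm:
  increments:
    - [1, 0, 0, -8, 0]
    - [1, 0, 0, -16, 0]
    - [1, 0, 0, -24, 0]
    - [1, 0, 0, -32, 0]
    - [1, 0, 0, -40, 0]
    - [1, 0, 0, -46, 0]
    - [1, 0, 0, -50, 0]
    - [1, 0, 0, -50, 0]

```text
time: 13.25
ee_pos: [0.4853, -0.0004, 0.1183]
orientation: [180.0, -0.1, 169.3]
ft_force: [0.7, 0.5, -0.1]
gripper_width: 0.0002
gripper_force: 0.0
```

```bash
python3 - <<'E'
from h import *
s=bot.snapshot("side"); cv2.imwrite("pics/a4.png",cv2.resize(s["color"][190:310,250:400],(750,600),interpolation=2))
E
```

```text
(no output)
```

View pics/a4.png

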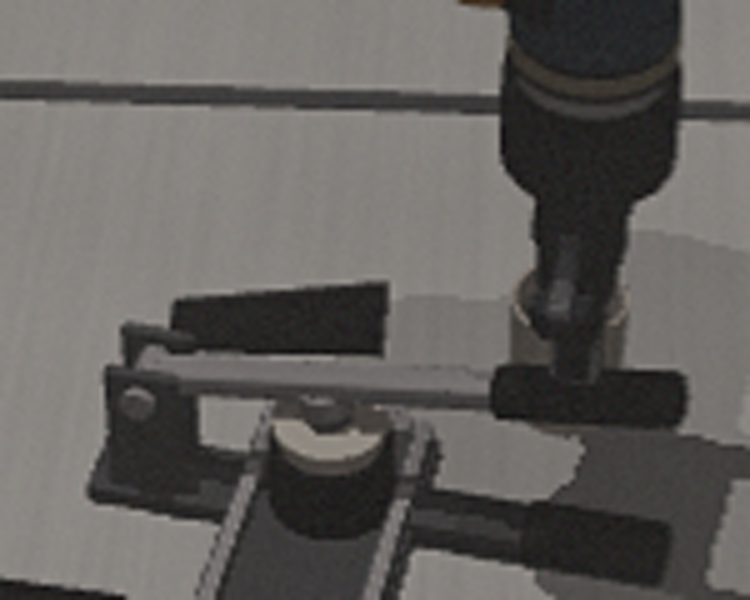

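The arm follows the fingertips, which sit on the grip, and the knob is about to meet the cap. I'll press on slowly.

step_arm:
  increments:
    - [1, 0, 0, -2, 0]
    - [1, 0, 0, -4, 0]
    - [1, 0, 0, -6, 0]
    - [1, 0, 0, -8, 0]
    - [1, 0, 0, -10, 0]
    - [1, 0, 0, -12, 0]
    - [1, 0, 0, -14, 0]
    - [1, 0, 0, -16, 0]

```text
time: 13.97
ee_pos: [0.4849, -0.0002, 0.1037]
orientation: [-180.0, -0.1, 169.3]
ft_force: [-3.5, -0.7, 9.9]
gripper_width: 0.0002
gripper_force: 4.8
```

step_arm:
  increments:
    - [1, 0, 0, -2, 0]
    - [1, 0, 0, -4, 0]
    - [1, 0, 0, -6, 0]
    - [1, 0, 0, -8, 0]
    - [1, 0, 0, -10, 0]
    - [1, 0, 0, -12, 0]
    - [1, 0, 0, -14, 0]
    - [1, 0, 0, -14, 0]

```text
time: 14.63
ee_pos: [0.4862, -0.0005, 0.0889]
orientation: [180.0, 0.0, 169.3]
ft_force: [-0.5, 0.1, -0.4]
gripper_width: -0.0001
gripper_force: 0.0
```

step_arm:
  increments:
    - [1, 0, 0, -1, 0]
    - [1, 0, 0, -2, 0]
    - [1, 0, 0, -3, 0]
    - [1, 0, 0, -4, 0]
    - [1, 0, 0, -5, 0]
    - [1, 0, 0, -6, 0]
    - [1, 0, 0, -6, 0]
    - [1, 0, 0, -6, 0]

```text
time: 15.3
ee_pos: [0.4862, -0.0005, 0.0836]
orientation: [-180.0, 0.1, 169.3]
ft_force: [0.2, -0.4, 4.6]
gripper_width: 0.0001
gripper_force: 2.2
```

step_arm:
  increments:
    - [1, 0, 0, 0, 0]
    - [1, 0, 0, -1, 0]
    - [1, 0, 0, -1, 0]
    - [1, 0, 0, -2, 0]
    - [1, 0, 0, -2, 0]
    - [1, 0, 0, -2, 0]
    - [1, 0, 0, -2, 0]
    - [1, 0, 0, -2, 0]

```text
time: 15.97
ee_pos: [0.4861, -0.0005, 0.0828]
orientation: [-180.0, 0.1, 169.3]
ft_force: [-3.0, 0.3, 15.6]
gripper_width: 0.0002
gripper_force: 7.9
```

Force builds at about z = 0.083, so the arm is level against a fully seated cap. Now I'll lift off and check.

step_arm:
  increments:
    - [1, 0, 0, 5, 0]
    - [1, 0, 0, 15, 0]
    - [1, 0, 0, 35, 0]
    - [1, 0, 0, 60, 0]
    - [1, 0, 0, 90, 0]
    - [1, 0, 0, 120, 0]
    - [1, 0, 0, 150, 0]
    - [1, 0, 0, 160, 0]

```text
time: 16.63
ee_pos: [0.4876, -0.0008, 0.245]
orientation: [-180.0, 0.4, 169.3]
ft_force: [1.6, -0.6, -0.1]
gripper_width: 0.0002
gripper_force: 0.0
```

step_arm:
  increments:
    - [1, 0, 35, 0, 0]
    - [1, 0, 70, 0, 0]
    - [1, 0, 105, 0, 0]
    - [1, 0, 140, 0, 0]
    - [1, 0, 175, 0, 0]
    - [1, 0, 210, 0, 0]
    - [1, 0, 240, 0, 0]
    - [1, 0, 240, 0, 0]

```text
time: 17.3
ee_pos: [0.4851, 0.2443, 0.2409]
orientation: [179.9, -0.0, 169.6]
ft_force: [-0.2, -0.0, 0.6]
gripper_width: 0.0001
gripper_force: 0.0
```

```bash
python3 - <<'E'
from h import *
o=[]
for n,(x,y) in(("side",(260,200)),("top",(210,160))):
    s=bot.snapshot(n); o.append(cv2.resize(s["color"][y:y+120,x:x+107],(400,450),interpolation=2))
cv2.imwrite("pics/a5.png",np.hstack(o))
st=bot.get_state();print(st["ee_pos"],st["ft_force"])
E
```

```text
[0.48499997 0.24041787 0.24062552] [ 0.271763   -0.18285471  0.54220634]
```

View pics/a5.png

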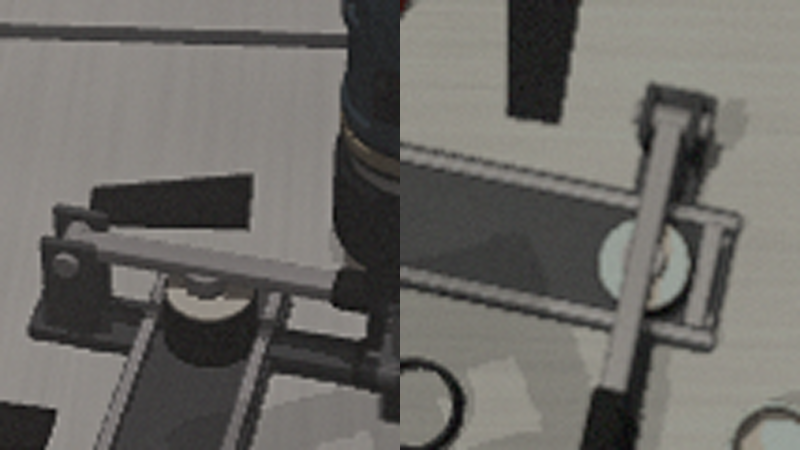

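The arm is down and level, the cap flange sits on the coupler's rim, the coupler is at the stop, and the robot is clear.

```bash
python3 -c "
from rig import bot
print(bot.finish_job())"
```

```text
the job is handed in; nothing more can be done
None
```

I slid the coupler up to the stop block and pressed the upper handle down until the resistance gave and the arm came level. The last pictures show the cap flange down on the coupler's rim. I let go, moved the robot clear and handed the job in after about 17.5 s; no verdict came back.

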